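# Check a printed bore with a test pin under the loupe

### The job

Check the bore of the printed flange housing: take the middle-sized of the three test pins (10 mm) out of the wooden block, put it down through the housing's bore until its foot is on the worktop, and let it stand there. Then take the loupe off its case and hold it level over the pin, the lens centred on the pin and the underside of the lens rim at the height to which the pointer of the height stand is set. Finish there, still holding the loupe steady in the air; leave the other two pins in the block, the pointer at its setting, and the loose gear and cutters beside the work where they are.

Things in the scene. Friction and masses are not known exactly. Their poses are not given: they have to be found in the camera images.
- housing: printed part of light grey plastic, loose, 160 g, lying flat on the worktop, boss up: round flange 69 mm in diameter, 7 mm thick, with a ribbed boss 31 mm in diameter, its top 22 mm above the underside. Through the middle runs an upright bore of 11.6 mm, open at both ends, its upper mouth countersunk to 16.6 mm. Origin: centre of the underside; z up along the bore.
- bore (a point): centre of the bore's upper mouth, on top of the boss, 22 mm above the housing's underside
- pin_10: the test pin to use: plain steel rod 10 mm in diameter, 70 mm long, 43 g, standing upright in the middle hole of the wooden block with its foot 4 mm above the worktop; the hole is 26 mm deep and 11.2 mm wide, and the pin stands 44 mm out of the block. Foot with a 1 mm chamfer. Origin: centre of the foot; z along the pin, up.
- pin_6: steel test pin 6 mm in diameter, 70 mm long, 16 g, in the block 34 mm from the 10 mm pin; to be left there. Origin: centre of the foot.
- pin_14: steel test pin 14 mm in diameter, 70 mm long, 84 g, in the block 34 mm from the 10 mm pin on the other side; to be left there. Origin: centre of the foot.
- pin_block: fixed light wooden block, 36 x 104 x 30 mm (x, y, z), with three holes in a row along its y axis: 6 mm pin at y = +34 mm, 10 mm pin in the middle, 14 mm pin at y = -34 mm. Beyond it (x over 0.52) stands a printer's base, 52 mm high: open the fingers only part way when they close along x. Origin: centre of the underside.
- loupe: loose white hand loupe, 80 to 130 g, lying flat on its case: lens rim 66 mm in diameter, 10 mm thick; straight handle with flat upright sides, 20 mm wide, 16 mm high, from 43 to 138 mm from the lens centre along -x. Undersides of rim and handle are flush. It balances about 60 mm from the lens centre. Origin: lens centre in the plane of the underside; z up when level, x from handle to lens.
- lens (a point): lens centre, in the plane of the underside of the rim (same as the loupe's origin)
- case: fixed dark flat case under the loupe, 188 x 80 x 22 mm, the loupe lies on its top, 22 mm above the worktop. Origin: on the underside, below where the lens centre lies at the start.
- height_stand: fixed height stand: round cast foot 60 mm in diameter, steel post 8 mm in diameter and 153 mm high, 0.11 to 0.13 m from the bore, behind and to the left of the housing as seen from the robot. Origin: centre of the underside; the pointer reaches from the post along -x.
- pointer_tip (a point): tip of the thin horizontal steel pointer on the slide of the height stand, 60 mm from the post towards the housing; its tip is 95 to 125 mm above the worktop and marks the focal height for the underside of the lens rim. The slide only holds by friction (4 N).
- print_gear: loose dark red printed gear, 52 mm in diameter, 10 mm high, on the worktop left of the housing; to be left alone
- flush_cutter: loose red-handled cutters, 135 x 54 x 12 mm, at the right front of the worktop; to be left alone

How it is judged:
On the way, in this order (a step that is already met when the one before it is completed fails the run):
1. the 10 mm pin stands through the housing's bore with its foot on the worktop, let go (horizontal distance between pin_10 and housing below 0.004 m and z of pin_10 in the frame of housing below 0.004 m and angle between the z axis of pin_10 and the z axis of housing, either way round below 0.12 rad and contact force between the fingers and pin_10 below 0.1 N), for 0.3 s.
2. the loupe is lifted off its case in the fingers (z of lens in the frame of case above 0.05 m and contact force between the fingers and loupe above 1 N and contact force between loupe and case below 0.05 N), for 0.2 s.
At the end, for the whole second after the job is handed in: 10 mm pin upright in the bore (4 mm, 0.12 rad), foot within 4 mm of the underside of the housing, housing flat; loupe carried by the fingers alone, level within 0.09 rad, at rest, lens centre within 10 mm of the bore axis, rim underside within 5 mm of the pointer tip's height (horizontal distance between pin_10 and housing below 0.004 m and z of pin_10 in the frame of housing below 0.004 m and angle between the z axis of pin_10 and the z axis of housing, either way round below 0.12 rad and height (world z) of housing below 0.004 m and angle between housing's own z axis and vertical below 0.05 rad and horizontal distance between lens and bore below 0.01 m and z of lens in the frame of pointer_tip between -0.005 and 0.005 m and angle between loupe's own z axis and vertical below 0.09 rad and linear speed of loupe below 0.02 m/s and contact force between the fingers and loupe above 1 N and contact force between loupe and height_stand below 0.05 N and contact force between loupe and pin_10 below 0.05 N and contact force between loupe and housing below 0.05 N); the arm keeps its last pose, push and grip.
It fails at once if one of the other two pins is pulled out or knocked out of its place (moved more than 20 mm) (distance of any of pin_6, pin_14 from where it was at the start of the episode above 0.02 m).
It fails at once if the pointer is knocked off its setting (by more than 4 mm) (distance of pointer_tip from where it was at the start of the episode above 0.004 m).
It fails at once if the gear or the cutters are pushed away (more than 30 mm) (distance of any of print_gear, flush_cutter from where it was at the start of the episode above 0.03 m).
It also fails if it takes over 56 s, if anything falls off the work surface, if the arm or the gripper's body presses on something with over 40 N, if the wrist force passes 120 N, or if a joint passes its speed limit or range.

### The arm

A 6-joint arm with a two-finger parallel gripper is mounted at the origin on a cart in front of the work surface, level with it; the furniture and walls round the work are solid. World frame = base frame: x ahead of the robot, y to its left, z up, the work surface at z = 0. Lengths are in m, angles in rad, forces in N, time in s.
With the tool pointing down it reaches from about 0.25 to 0.775 m from the base axis. Payload 4 kg.
Tool frame: the origin (TCP) lies midway between the tips of the shut fingers; the grasp point (between the pads) lies 19 mm behind it (robot.hold_point_z is the distance from the TCP to the grasp point, in m); z points along the fingers, y is the line along which they close (so a half turn about z gives the same grasp; the last joint's range is limited). The gripper opens to 94 mm and grips with 3 to 60 N. Pads are 16 mm wide; open, the fingers measure 119 mm over their backs; the gripper's body (75 mm by 177 mm) begins 78 mm behind the grasp point.
Start: joints at [-1.305, 0.087, 1.371, -0, 1.684, -0.103], TCP at [0.198, -0.513, 0.166] pointing down, gripper open.
Joint ranges: [-3.1, 3.1], [-0.76, 2.03], [0.27, 2.55], [-1.08, 4.22], [0.17, 2.65], [-2.57, 2.57]. Speed limits (rad/s): [2.79, 2.79, 3.14, 3.14, 3.14, 3.14].

### API

Orientations are given as [roll, pitch, yaw] about the fixed x, y, z axes, in that order (R = Rz(yaw) Ry(pitch) Rx(roll)).
In Python, from bench import readout, imaging, robot gives the robot as it stands.
- The arm moves only by the tool carry_out, never from a script. Its argument "motion" is text: rows parted by semicolons, each of 7 numbers parted by spaces: the shift along the tool's x, y, z each as a share of 200 mm, from -1 to 1, then the turn, a rotation vector about the tool's x, y, z each as a share of 120 degrees, from -1 to 1, then the opening, from 0 (shut) to 1 (fully open). A call has 1 to 12 rows; each row shifts and turns the commanded pose from where the row before left it, along the tool's axes as they then stand; what a row does not reach is not made up. A row lasts 1/8 s, in which the tool goes at most 62.5 mm and 10.7 degrees, less where a joint would pass 70% of its speed; a pose out of reach is approached as far as the arm can. A call with a number of a shift or a turn outside -1 to 1 is refused whole. A call with a gripper value outside its range is refused whole. The fingers move at their own pace and stop on an object; the grip force is fixed at half the most. Time passes only in rows, so rows that do not move let the fingers close. It gives the time, the measured TCP pose, the force, the opening and the grip force at its end, in the units of the state.
- readout.get_obs(): the state, without advancing time (a new reading comes with each control period).
- imaging.snapshot(name): name is "side" or "top" or "wrist"; returns a dict with "pixels" (384x512x3 uint8, red, green, blue), "fx", "fy", "cx", "cy" (pixels), "R" (3x3) and "t" (3): a world point X has camera coordinates R X + t. Camera axes: x right, y down, z forward; pixel columns grow to the right and rows downward; lengths in m; the calibration is good to about 2 mm. A picture is of the moment at which its call begins. There is no depth.
- robot.close_job(): hands the job in; it is judged then, once.
The state is a dict: "time": time; "joint_positions": joint angles; "qvel": joint speeds; "joint_torque": joint torques, N m; "tool_pos": TCP position; "ee_rot": TCP orientation; "wrist_force": force on the tool from outside, world axes, zero at the start; "wrist_torque": the same for the moment, N m; "width": finger opening in m; "finger_force": force on a finger pad.
Only numpy, scipy, OpenCV 4.12 (cv2) and the standard library are available. Lean on these libraries where they do the work, as an engineer would, in place of code of your own. Each camera call takes 0.05 s, during which the arm holds its last target. There are 200 camera calls.

## Working session

There is one attempt and no reset: what is moved stays moved. The work goes in short steps, Python scripts to look and compute and a tool call to move; the robot and the scene stay as the last step left them, time stands still between calls to the robot, and variables do not carry over. Pictures are saved under pics/ and viewed, at most 10 in all, crops included, and the job is handed in when it is done.

Besides the shell and the picture viewer there is one more tool, called after "Emit:" as a command line: name --argument value ..., lists and objects as JSON in quotes. carry_out: Moves the arm, as the interface text tells. Its arguments: {"type":"object","properties":{"motion":{"type":"string"}},"required":["motion"]}

```bash
mkdir -p pics; ls; cat > h.py <<'E'
import numpy as np, cv2, pickle
from bench import readout, imaging, robot
def snap(n,tag):
    s=imaging.snapshot(n); s={k:np.array(v) for k,v in s.items()}
    pickle.dump(s,open(f'pics/{tag}.pkl','wb')); cv2.imwrite(f'pics/{tag}.png',s['pixels'][:,:,::-1]); return s
def load(tag): return pickle.load(open(f'pics/{tag}.pkl','rb'))
def ray(s,u,v):
    d=s['R'].T@np.array([(u-s['cx'])/s['fx'],(v-s['cy'])/s['fy'],1.]); return -s['R'].T@s['t'],d/np.linalg.norm(d)
def onz(s,u,v,z):
    c,d=ray(s,u,v); return c+d*(z-c[2])/d[2]
def tri(*obs):
    A=np.zeros((3,3));b=np.zeros(3);L=[]
    for s,u,v in obs:
        c,d=ray(s,u,v);P=np.eye(3)-np.outer(d,d);A+=P;b+=P@c;L.append((c,P))
    x=np.linalg.solve(A,b); return x,[np.linalg.norm(P@(x-c)) for c,P in L]
def proj(s,X):
    p=s['R']@np.array(X)+s['t']; return [float(s['fx']*p[0]/p[2]+s['cx']),float(s['fy']*p[1]/p[2]+s['cy'])]
E
python3 - <<'E'
from h import *
a=snap('top','top0');b=snap('side','side0')
for s in(a,b): print(s['fx'],s['cx'],s['cy'],np.round(-s['R'].T@s['t'],3),np.round(s['R'],2).tolist())
print(readout.get_obs(),robot.hold_point_z)
for n,s in(('top0',a),('side0',b)):
    cv2.imwrite(f'pics/{n}_v.png',cv2.resize(s['pixels'][:,:,::-1],(800,600),interpolation=cv2.INTER_CUBIC))
E
```

```text
pics
499.66254902942 258.1955781035729 189.93307607205762 [-0.435  0.558  1.613] [[-0.47, -0.88, -0.0], [-0.71, 0.38, -0.59], [0.52, -0.28, -0.81]]
406.128848399673 248.90077072837477 187.67993852373334 [ 0.544 -1.171  0.597] [[1.0, 0.01, 0.03], [0.03, -0.38, -0.93], [0.0, 0.93, -0.38]]
{'time': 0.1, 'joint_positions': array([-1.30513474e+00,  8.78620523e-02,  1.37210634e+00,  1.56178614e-05,
        1.68360998e+00, -1.03095830e-01]), 'qvel': array([-0.00130688, -0.00075411, -0.00318035, -0.00030658, -0.00183327,
        0.00198604]), 'joint_torque': array([ 3.30574490e-03, -3.41251409e+01, -3.03300762e+01,  7.21255573e-02,
        3.04177066e-02, -1.06658626e-04]), 'tool_pos': array([ 0.19810153, -0.51246262,  0.16503009]), 'ee_rot': array([-3.13961907e+00, -2.19796616e-04,  3.68758945e-01]), 'wrist_force': array([ 0.27871778,  0.66001067, -0.71877467]), 'wrist_torque': array([-0.03353654, -0.02394421, -0.05389173]), 'finger_force': 0.0, 'width': 0.09406218465134436} 0.0188
```

View pics/top0_v.png

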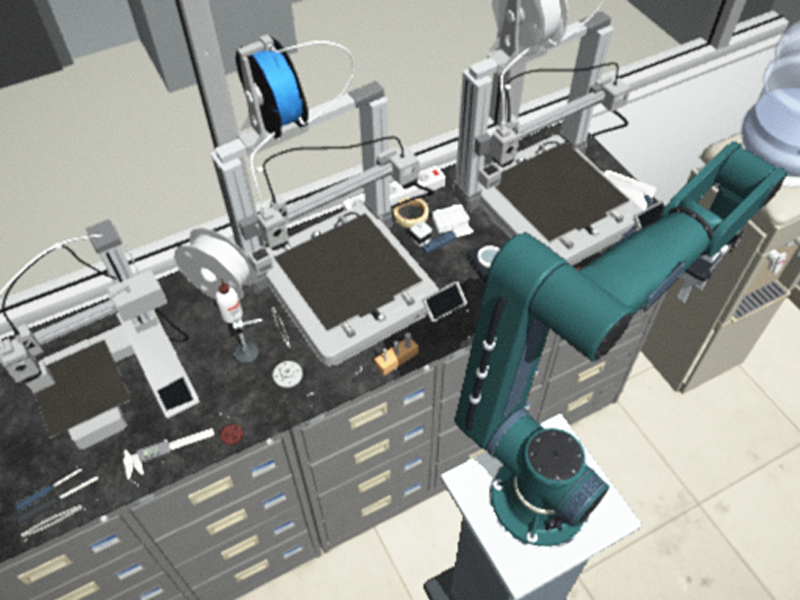

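View pics/side0_v.png

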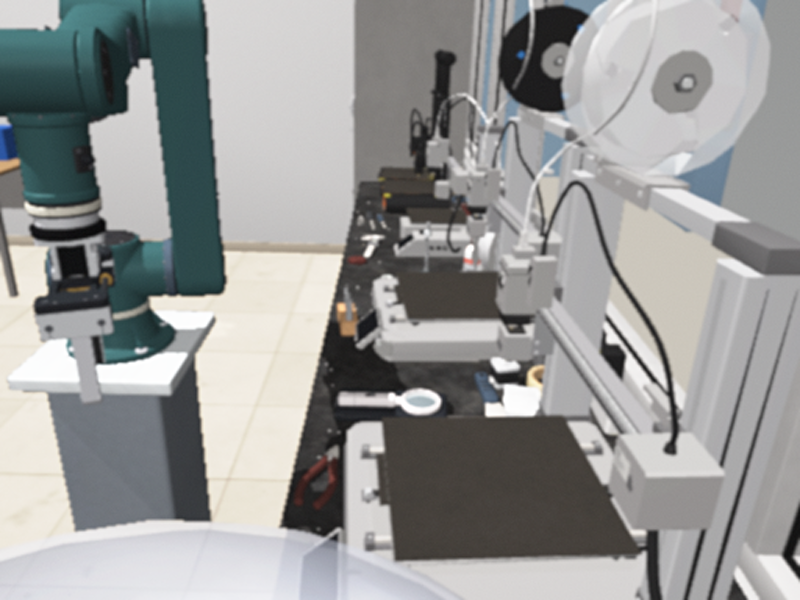

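The top view shows the housing at about (288,374), the pin block at (397,353), the stand post at about (240,340) and the loupe partly hidden behind the arm near (488,258). The side view shows the loupe at (420,402) with its handle towards the robot, the block at (347,315), and the stand at about (427,250). First I'll get rough positions.

```bash
python3 - <<'E'
from h import *
a=load('top0');b=load('side0');k=.64
for n,u,v,z in(('boss',288,370,.022),('block',397,353,.03),('standfoot',246,353,.01),('gear',232,434,.01),('lens',488,258,.03)): print('top',n,np.round(onz(a,u*k,v*k,z),3))
for n,u,v,z in(('lens',421,402,.03),('handle end',340,400,.035),('block',347,322,.03),('standfoot',427,270,.01),('cutter',320,480,.01)): print('side',n,np.round(onz(b,u*k,v*k,z),3))
c=snap('wrist','w0'); o=readout.get_obs()
print(c['fx'],c['cx'],c['cy'],-c['R'].T@c['t'],c['R'].round(2).tolist())
from scipy.spatial.transform import Rotation as Ro
T=Ro.from_euler('xyz',o['ee_rot']).as_matrix()
print('cam in tool',T.T@(-c['R'].T@c['t']-o['tool_pos']),(c['R']@T).round(3).tolist(),T.round(3).tolist())
cx=b['pixels'][170:290,170:330,::-1]; cv2.imwrite('pics/side_c.png',cv2.resize(cx,(800,600),interpolation=cv2.INTER_CUBIC))
E
```

```text
top boss [0.536 0.351 0.022]
top block [0.451 0.104 0.03 ]
top standfoot [0.636 0.42  0.01 ]
top gear [0.449 0.527 0.01 ]
top lens [ 0.597 -0.242  0.03 ]
side lens [ 0.606 -0.256  0.03 ]
side handle end [ 0.471 -0.264  0.035]
side block [0.461 0.056 0.03 ]
side standfoot [0.652 0.447 0.01 ]
side cutter [ 0.456 -0.437  0.01 ]
268.4045810480451 256.44478203172497 188.8724129156254 [ 0.26547802 -0.48712996  0.38420272] [[0.36, -0.93, -0.0], [-0.9, -0.35, 0.25], [-0.23, -0.09, -0.97]]
cam in tool [ 7.20161062e-02  2.03025297e-04 -2.19017859e-01] [[0.0, 1.0, -0.001], [-0.969, -0.0, -0.247], [-0.247, 0.001, 0.969]] [[0.933, 0.36, -0.0], [0.36, -0.933, 0.002], [0.0, -0.002, -1.0]]
```

Rough positions agree between the two views: bore ≈ (0.54, 0.35), block ≈ (0.455, 0.08), lens ≈ (0.60, −0.25). I'll move the wrist camera over the left area.

Emit:
carry_out --motion "0 0 -0.04 0 0 -0.082 1;0 0 -0.04 0 0 -0.082 1;0 0 -0.04 0 0 -0.082 1;0 0 -0.04 0 0 -0.082 1;0 0 -0.04 0 0 -0.082 1;0 0 -0.04 0 0 -0.082 1;0 0 -0.04 0 0 -0.082 1;0.28 0.1 0 0 0 0 1;0.28 0.1 0 0 0 0 1;0.28 0.1 0 0 0 0 1;0.28 0.1 0 0 0 0 1;0.28 0.1 0 0 0 0 1"

```text
time: 1.65
tool_pos: [0.2984, -0.2311, 0.2218]
ee_rot: [3.141, -0.0, 1.57]
wrist_force: [1.2, 0.6, 0.3]
width: 0.0939
finger_force: 0.0
```

Emit:
carry_out --motion "0.28 0.1 0 0 0 0 0.5;0.28 0.1 0 0 0 0 0.5;0.28 0.1 0 0 0 0 0.5;0.28 0.1 0 0 0 0 0.5;0.28 0.1 0 0 0 0 0.5;0.28 0.1 0 0 0 0 0.5;0.28 0.1 0 0 0 0 0.5;0.2 0.06 0 0 0 0 0.5;0 0 0 0 0 0 0.5;0 0 0 0 0 0 0.5"

```text
time: 2.9
tool_pos: [0.4498, 0.1985, 0.2217]
ee_rot: [-3.141, 0.001, 1.571]
wrist_force: [0.4, -0.4, -0.0]
width: 0.0472
finger_force: 0.0
```

```bash
python3 - <<'E'
from h import *
s=snap('wrist','w1');print(readout.get_obs()['tool_pos'],readout.get_obs()['ee_rot'])
cv2.imwrite('pics/w1_v.png',cv2.resize(s['pixels'][:,:,::-1],(800,600),interpolation=cv2.INTER_CUBIC))
E
```

```text
[0.44992472 0.19811938 0.22199921] [-3.14137150e+00  6.73398679e-04  1.57005422e+00]
```

View pics/w1_v.png

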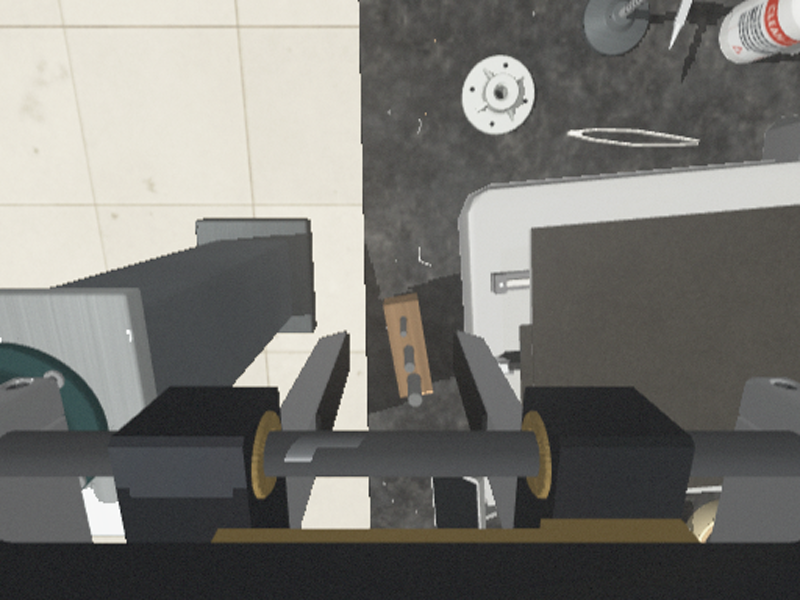

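The wrist view shows the housing bore at (501,93), the block slightly turned with pins at (404,325), (410,358) and (414,397), and the stand foot at (616,22). I'll take a second view further left.

Emit:
carry_out --motion "0.28 0.05 0 0 0 0 0.5;0.28 0.05 0 0 0 0 0.5;0 0 0 0 0 0 0.5;0 0 0 0 0 0 0.5;0 0 0 0 0 0 0.5"

```text
time: 3.58
tool_pos: [0.4704, 0.3093, 0.2228]
ee_rot: [3.14, 0.0, 1.569]
wrist_force: [0.8, 0.8, -0.2]
width: 0.0471
finger_force: 0.0
```

```bash
python3 - <<'E'
from h import *
s=snap('wrist','w2');print(readout.get_obs()['tool_pos'])
b=load('side0');w=load('w1')
up=lambda i,r,c,h,wd,W,H:cv2.resize(i['pixels'][r:r+h,c:c+wd,::-1],(W,H),interpolation=cv2.INTER_CUBIC)
# 4-panel: w2 whole (512x384 at half+), w1 block crop, w1 housing crop, side stand crop
A=up(s,0,200,300,312,400,385)   # scale 1.282
B=up(w,180,230,90,60,400,600)[:300]if 0 else up(w,180,230,90,120,400,300) # x3.333
C=up(w,30,280,60,80,400,300)    # x5
cv2.imwrite('pics/m1.png',np.hstack([up(s,0,180,288,192,400,600),np.vstack([B,C])]))
E
```

```text
[0.47032306 0.30946787 0.22282388]
```

View pics/m1.png

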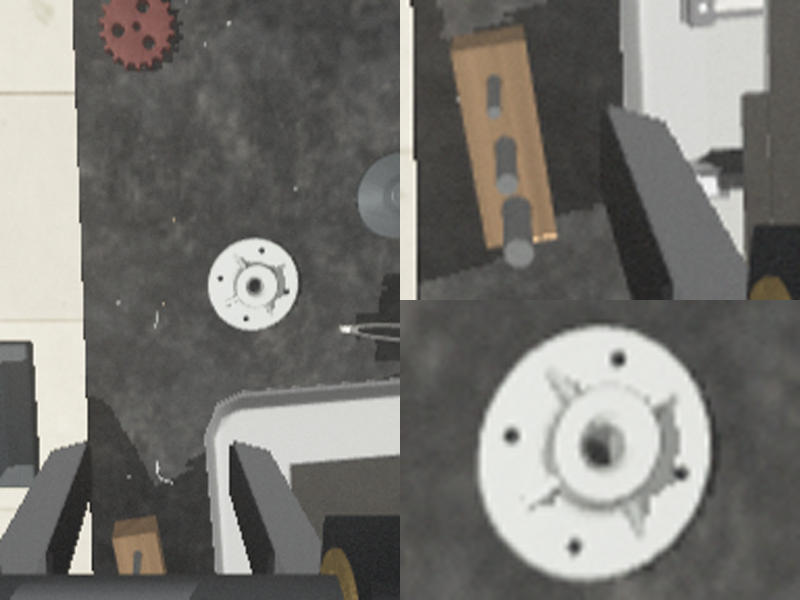

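In the montage, the boss centre is at (321,59) in w1 and (303,137) in w2. The pin tops in w1 are at (258.2,213.9), (262.1,234.6) and (265.4,255.9). The gear is at top left and the stand foot at right.

```bash
python3 - <<'E'
from h import *
w1=load('w1');w2=load('w2');a=load('top0');b=load('side0')
print('boss',onz(w1,321,59,.022),onz(w2,302.9,136.8,.022),tri((w1,321,59),(w2,302.9,136.8)))
print('flange',onz(w1,319,60.4,.007),onz(w2,180+253.5/2.083,284/2.083,.007))
P=[onz(w1,u,v,.074) for u,v in((258.2,213.9),(262.1,234.6),(265.4,255.9))]
print(P,np.linalg.norm(P[0]-P[1]),np.linalg.norm(P[2]-P[1]),np.arctan2(*(P[0]-P[2])[[0,1]]))
for s in(a,b): print([np.round(proj(s,p),1).tolist() for p in P])
up=lambda s,r,c,h,wd:cv2.resize(s['pixels'][r:r+h,c:c+wd,::-1],(400,300),interpolation=cv2.INTER_CUBIC)
cv2.imwrite('pics/m2.png',np.vstack([np.hstack([up(a,195,220,60,80),up(b,175,195,45,60)]),np.hstack([up(a,190,120,60,80),up(b,130,240,60,80)])]))
E
```

```text
boss [0.54290824 0.35481358 0.022     ] [0.54296096 0.35593778 0.022     ] (array([0.54376111, 0.35567287, 0.01779474]), [np.float64(7.593077863081328e-05), np.float64(7.593077863061489e-05)])
flange [0.54336616 0.35592815 0.007     ] [0.54360159 0.35576678 0.007     ]
[array([0.45301052, 0.13866347, 0.074     ]), array([0.45882873, 0.10635083, 0.074     ]), array([0.4639979 , 0.07167151, 0.074     ])] 0.03283227858048852 0.03506245561990845 -0.16256309292815355
[[245.3, 223.0], [252.4, 218.3], [260.1, 213.5]]
[[221.4, 184.5], [222.5, 188.0], [223.3, 192.0]]
```

View pics/m2.png

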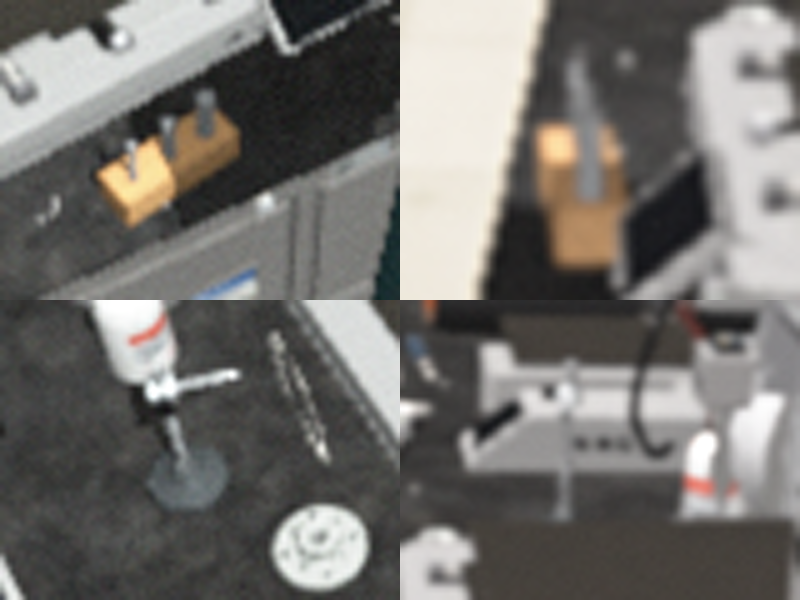

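Check: pin spacings come out at 33–35 mm (given 34), pin row yaw ≈ 0.163. The top view crop puts the pin tops about 1 px from the prediction, and the bore is at (0.5434, 0.3557) consistently. The pointer is visible in the top crop running from the slide at (160,390) to its tip at (238,373). In the side crop it is seen end-on, slide at (565,392). I'll go over the 10 mm pin.

Emit:
carry_out --motion "-0.254 -0.0144 0.05 0 0 0 0.4;-0.254 -0.0144 0.05 0 0 0 0.4;-0.254 -0.0144 0.1 0 0 0 0.4;-0.254 -0.0144 0.1 0 0 0 0.4;0 0 0 0 0 -0.078 0.4;0 0 0 0 0 0 0.4;0 0 0 0 0 0 0.4"

```text
time: 4.5
tool_pos: [0.4588, 0.1077, 0.1628]
ee_rot: [3.14, 0.0, 1.732]
wrist_force: [0.1, 0.4, -0.3]
width: 0.0373
finger_force: 0.0
```

```bash
python3 - <<'E'
from h import *
s=snap('wrist','w3');o=readout.get_obs();print(o['tool_pos'],o['ee_rot'])
w1=load('w1');a=load('top0')
print('pin10 top',tri((w1,262.1,234.6),(a,253.4,218.9)),'exp px',proj(s,[.4588,.106,.074]),proj(s,[*o['tool_pos'][:2],.074]))
cv2.imwrite('pics/w3_v.png',cv2.resize(s['pixels'][180:360,136:376,::-1],(800,600),interpolation=cv2.INTER_CUBIC))
E
```

```text
[0.45887342 0.10800897 0.16271947] [3.14026259e+00 1.59288671e-04 1.73300610e+00]
pin10 top (array([0.45910191, 0.10242453, 0.06607017]), [np.float64(0.0003585130100950443), np.float64(0.0003585130100949782)]) exp px [255.51760019279587, 184.23114217203653] [255.8517538223507, 182.6019064161027]
```

View pics/w3_v.png

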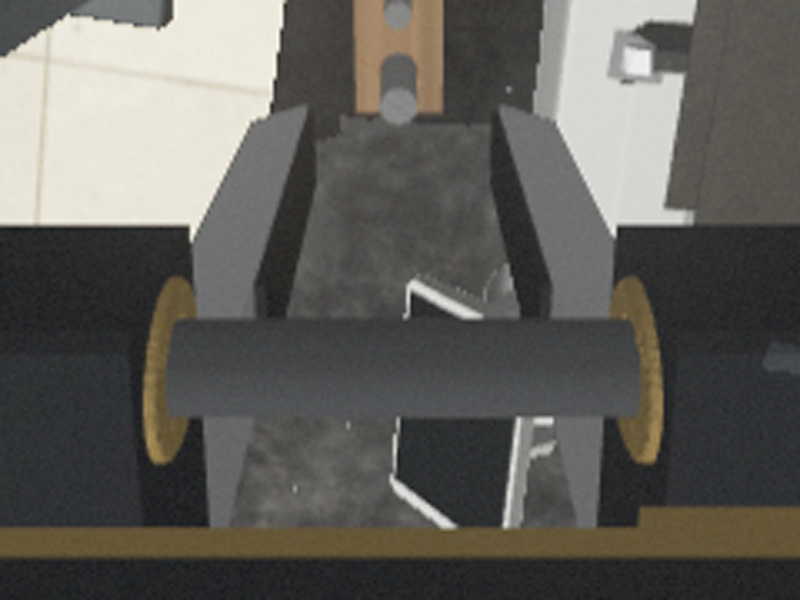

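The pin_10 top sits at (255.4,183.6) px, where it was predicted, centred between the fingers. I'll descend and grip.

Emit:
carry_out --motion "-0.007 0 0.15 0 0 0 0.4;0 0 0.15 0 0 0 0.4;0 0 0.15 0 0 0 0.4;0 0 0.1 0 0 0 0.4;0 0 0.083 0 0 0 0.4;0 0 0 0 0 0 0.4;0 0 0 0 0 0 0;0 0 0 0 0 0 0;0 0 0 0 0 0 0;0 0 0 0 0 0 0;0 0 0 0 0 0 0"

```text
time: 5.92
tool_pos: [0.4589, 0.1064, 0.0356]
ee_rot: [3.141, 0.0, 1.734]
wrist_force: [-0.0, -0.5, 0.4]
width: 0.0005
finger_force: 0.0
```

The fingers shut on nothing. I'll look before doing anything else.

```bash
python3 - <<'E'
from h import *
s=snap('wrist','w4');b=snap('side','side1');a=snap('top','top1');print(readout.get_obs()['tool_pos'])
up=lambda s,r,c,h,wd,W,H:cv2.resize(s['pixels'][r:r+h,c:c+wd,::-1],(W,H),interpolation=cv2.INTER_CUBIC)
cv2.imwrite('pics/m3.png',np.hstack([up(s,150,156,150,200,400,300),up(b,130,170,90,120,400,300)]))
cv2.imwrite('pics/m3.png',np.vstack([cv2.imread('pics/m3.png'),np.hstack([up(a,180,210,60,80,400,300),up(load('w3'),120,206,75,100,400,300)])]))
E
```

```text
[0.45883345 0.10642454 0.03542868]
```

View pics/m3.png

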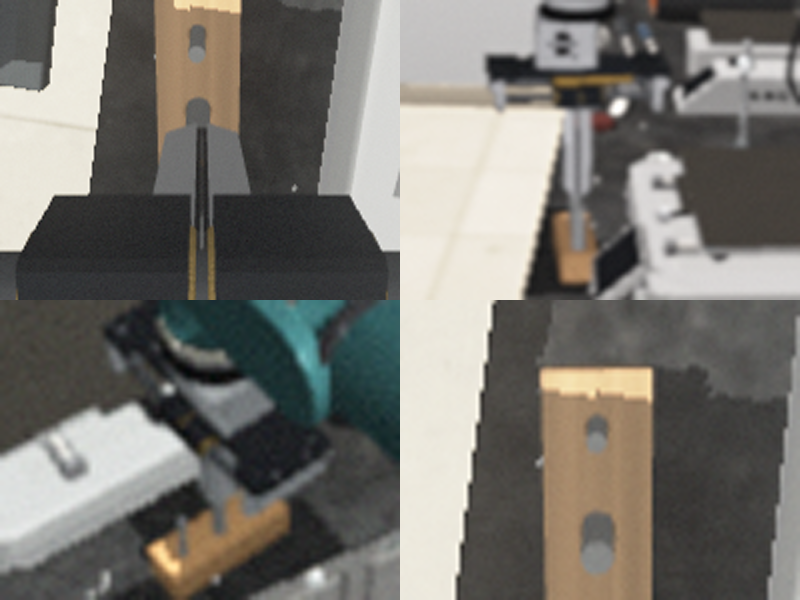

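```bash
python3 - <<'E'
from h import *
w4=load('w4');w3=load('w3');a=load('top1');b=load('side1')
for z in(.03,.036,.074):
  for y in(.0725,.0895,.1064,.14): print(z,y,[np.round(proj(s,[.4588-.1615*(y-.1064),y,z]),1).tolist() for s in(w3,w4,a,b)])
E
```

```text
0.03 0.0725 [[255.6, 200.9], [255.5, 240.3], [259.8, 220.0], [223.4, 204.0]]
0.03 0.0895 [[255.6, 188.7], [255.6, 222.5], [256.2, 222.4], [222.9, 201.9]]
0.03 0.1064 [[255.6, 176.3], [255.6, 204.2], [252.5, 224.7], [222.4, 199.9]]
0.03 0.14 [[255.6, 150.8], [255.8, 165.8], [245.2, 229.4], [221.5, 196.0]]
0.036 0.0725 [[255.6, 202.2], [255.5, 243.2], [259.8, 219.1], [223.4, 202.4]]
0.036 0.0895 [[255.6, 189.8], [255.6, 225.1], [256.2, 221.5], [222.9, 200.3]]
0.036 0.1064 [[255.6, 177.2], [255.6, 206.4], [252.5, 223.9], [222.4, 198.3]]
0.036 0.14 [[255.6, 151.3], [255.7, 167.0], [245.2, 228.6], [221.5, 194.4]]
0.074 0.0725 [[255.6, 211.5], [255.4, 265.8], [259.8, 213.5], [223.4, 191.9]]
0.074 0.0895 [[255.6, 197.9], [255.5, 244.7], [256.1, 215.9], [222.9, 190.0]]
0.074 0.1064 [[255.6, 183.9], [255.5, 222.9], [252.4, 218.3], [222.4, 188.0]]
0.074 0.14 [[255.6, 155.0], [255.7, 176.4], [244.9, 223.1], [221.5, 184.3]]
```

```bash
python3 - <<'E'
from h import *
b=load('side0');w3=load('w3');w4=load('w4');b1=load('side1')
ty=np.array([.36,-.933,0])
for z in(.165,.185,.205): print(z,[(np.array(proj(b,np.array([.198,-.512,z])+k*ty))/.64).round(0) for k in(-.047,.047,.0595)])
for z in (.036,.056,.076):print('side1 tip',z,proj(b1,[.4588,.1064,z]))
# edge search: finger columns in w4, print rows profile
for c in(244,250,262,268): print(c,w4['pixels'][195:232,c].mean(1).astype(int).tolist())
# side1 column profile along finger
for c in(220,221,222,223,224,225): print(c,b1['pixels'][160:212,c].mean(1).astype(int).tolist())
E
```

```text
0.165 [array([101., 392.]), array([ 98., 432.]), array([ 97., 438.])]
0.185 [array([ 99., 378.]), array([ 95., 417.]), array([ 95., 423.])]
0.205 [array([ 96., 364.]), array([ 93., 402.]), array([ 92., 408.])]
side1 tip 0.036 [222.43757564506606, 198.27784833403115]
side1 tip 0.056 [222.44082006777342, 192.91357869709697]
side1 tip 0.076 [222.44409992464927, 187.49072284885924]
244 [137, 138, 137, 137, 137, 138, 137, 136, 137, 137, 136, 135, 138, 137, 136, 136, 136, 135, 135, 122, 112, 113, 110, 112, 115, 112, 109, 109, 111, 112, 108, 110, 113, 110, 109, 110, 112]
250 [135, 133, 132, 134, 130, 111, 95, 93, 93, 90, 95, 92, 91, 93, 93, 95, 90, 102, 108, 113, 108, 113, 109, 112, 110, 108, 111, 111, 112, 112, 113, 110, 111, 111, 110, 112, 111]
262 [131, 135, 133, 131, 134, 134, 136, 132, 129, 130, 127, 130, 134, 135, 134, 136, 132, 118, 113, 112, 111, 109, 110, 109, 109, 111, 110, 113, 108, 112, 112, 113, 110, 110, 110, 110, 112]
268 [124, 123, 123, 123, 120, 125, 122, 123, 122, 121, 122, 122, 123, 125, 120, 123, 122, 123, 119, 114, 109, 109, 110, 108, 111, 111, 112, 109, 113, 112, 111, 
[... 895 characters left out ...]
27, 124, 125, 124, 126, 126, 127, 124, 126, 125, 127, 126, 126, 123, 120, 121, 126, 135, 140, 141, 138, 138, 139, 139, 139, 138, 140, 138, 135, 125, 128, 135, 139, 138, 140, 139]
224 [50, 63, 104, 145, 163, 164, 164, 163, 158, 153, 151, 151, 152, 151, 150, 151, 151, 150, 152, 152, 152, 152, 150, 150, 153, 150, 150, 141, 121, 100, 97, 104, 117, 131, 141, 140, 134, 133, 131, 132, 130, 130, 129, 128, 125, 122, 127, 135, 138, 139, 140, 140]
225 [44, 60, 109, 156, 173, 176, 175, 174, 173, 173, 174, 173, 172, 174, 173, 173, 173, 174, 172, 172, 170, 169, 168, 169, 170, 168, 162, 143, 107, 82, 77, 88, 100, 117, 135, 128, 118, 115, 111, 112, 113, 112, 111, 110, 113, 115, 127, 134, 137, 138, 139, 141]
```

Diagnosis: the shut fingertips in side1 end at row ≈187.5, which means z ≈ 0.076. In w4 their front edge is at row 213, also z ≈ 0.075. In side0 the tip was likewise about 40 mm higher than the reported TCP. So the real fingertips are about 40 mm above the reported TCP, and they closed just above the pin. The pins are untouched. I'll open and go 40 mm lower, watching the force.

Emit:
carry_out --motion "0 0 -0.02 0 0 0 0.4;0 0 0 0 0 0 0.4;0 0 0 0 0 0 0.4;0 0 0 0 0 0 0.4;0 0 0.05 0 0 0 0.4;0 0 0.05 0 0 0 0.4;0 0 0.04 0 0 0 0.4;0 0 0.03 0 0 0 0.4;0 0 0 0 0 0 0.4"

```text
time: 7.2
tool_pos: [0.4583, 0.1064, 0.0047]
ee_rot: [-3.14, 0.0, 1.734]
wrist_force: [-0.2, -0.1, -0.7]
width: 0.0374
finger_force: 0.0
```

Emit:
carry_out --motion "0 0 0.035 0 0 0 0.4;0 0 0 0 0 0 0.4;0 0 0 0 0 0 0;0 0 0 0 0 0 0;0 0 0 0 0 0 0;0 0 0 0 0 0 0"

```text
time: 7.95
tool_pos: [0.4582, 0.1063, -0.0014]
ee_rot: [-3.14, 0.0, 1.734]
wrist_force: [-2.5, -0.4, 2.6]
width: 0.0094
finger_force: 30.0
```

Gripped: opening 9.4 mm, 30 N. Next I'll lift straight out, carry the pin over the bore and turn the gripper body away from the stand.

Emit:
carry_out --motion "0 0 -0.1 0 0 0 0;0 0 -0.16 0 0 0 0;0 0 -0.19 0 0 0 0;0.232 0.124 0 0 0 0 0;0.232 0.124 0 0 0 0 0;0.232 0.124 0 0 0 0 0;0.232 0.124 0 0 0 0 0;0.232 0.124 0 0 0 0 0;0 0 0 0 0 0.082 0;0 0 0 0 0 0.082 0;0 0 0 0 0 0.082 0;0 0 0 0 0 0.082 0"

```text
time: 9.45
tool_pos: [0.5435, 0.3557, 0.0879]
ee_rot: [-3.142, 0.0, 1.042]
wrist_force: [-0.4, -0.3, -0.7]
width: 0.0094
finger_force: 30.0
```

Emit:
carry_out --motion "0 0 0.15 0 0 0 0;0 0 0.1 0 0 0 0;0 0 0 0 0 0 0;0 0 0 0 0 0 0"

```text
time: 9.95
tool_pos: [0.5439, 0.3558, 0.039]
ee_rot: [3.141, -0.001, 1.047]
wrist_force: [0.4, -0.5, 0.1]
width: 0.0094
finger_force: 30.0
```

```bash
python3 - <<'E'
from h import *
s=snap('wrist','w5');b=snap('side','side2');a=snap('top','top2');o=readout.get_obs();print(o['tool_pos'],o['ee_rot'],o['width'],o['finger_force'])
p=[*o['tool_pos'][:2]]
for s_ in(s,a,b): print([np.round(proj(s_,x),1).tolist() for x in([.5434,.3557,.022],p+[.045],p+[.115])])
up=lambda s,r,c,h,wd,W,H:cv2.resize(s['pixels'][r:r+h,c:c+wd,::-1],(W,H),interpolation=cv2.INTER_CUBIC)
cv2.imwrite('pics/m4.png',np.hstack([up(s,140,206,150,100,400,600),np.vstack([up(a,185,140,60,80,400,300),up(s,0,0,384,512,400,300)])]))
E
```

```text
[0.54434168 0.35598399 0.03993823] [ 3.14015861e+00 -2.19211130e-03  1.04735448e+00] 0.009600166992545792 29.973913729190826
[[255.3, 201.3], [256.0, 208.5], [256.1, 246.6]]
[[182.3, 235.9], [181.4, 232.5], [178.9, 222.1]]
[[247.6, 177.1], [248.0, 171.7], [248.4, 155.0]]
```

View pics/m4.png

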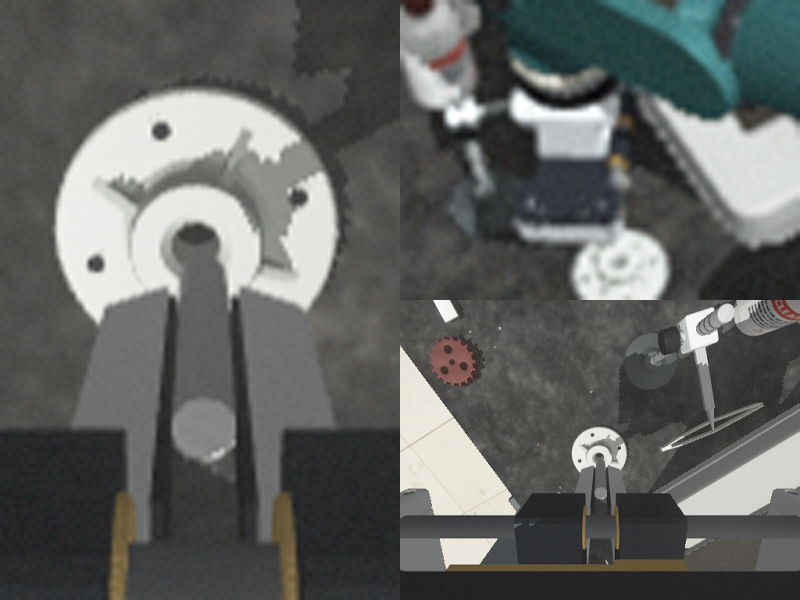

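In m4 (left crop) the boss/bore centre is at ≈(255.3,200.3) px. The pin is ≈1 px to the right of the axis, with its top at (257,247.5). So I need about −1.5 mm in tool y and +0.8 mm in tool x. The lower-right panel shows the stand, with its pointer, clear of the gripper.

Emit:
carry_out --motion "0.004 -0.0075 0 0 0 0 0;0 0 0 0 0 0 0;0 0 0.05 0 0 0 0;0 0 0.05 0 0 0 0;0 0 0.03 0 0 0 0;0 0 0.02 0 0 0 0;0 0 0 0 0 0 0"

```text
time: 10.98
tool_pos: [0.5423, 0.3567, 0.0078]
ee_rot: [-3.141, 0.001, 1.047]
wrist_force: [-0.3, -0.6, -1.0]
width: 0.0096
finger_force: 30.0
```

Emit:
carry_out --motion "0 0 0.03 0 0 0 0;0 0 0.025 0 0 0 0;0 0 0.008 0 0 0 0;0 0 0 0 0 0 0;0 0 0 0 0 0 0"

```text
time: 11.6
tool_pos: [0.5425, 0.3569, -0.0043]
ee_rot: [-3.141, 0.0, 1.047]
wrist_force: [-0.3, -0.9, 0.0]
width: 0.0096
finger_force: 30.0
```

Emit:
carry_out --motion "0 0 0 0 0 0 0.3;0 0 0 0 0 0 0.3;0 0 0 0 0 0 0.3;0 0 0 0 0 0 0.3;0 0 -0.05 0 0 0 0.3;0 0 -0.1 0 0 0 0.3;0 0 -0.2 0 0 0 0.3;0 0 -0.25 0 0 0 0.3;0 0 -0.25 0 0 0 0.3;0 0 0 0 0 0 0.3;0 0 0 0 0 0 0.3"

```text
time: 12.98
tool_pos: [0.5426, 0.357, 0.1667]
ee_rot: [3.141, -0.001, 1.047]
wrist_force: [0.5, -0.5, -0.2]
width: 0.0282
finger_force: 0.0
```

```bash
python3 - <<'E'
from h import *
s=snap('wrist','w6');b=snap('side','side3');a=snap('top','top3');o=readout.get_obs();print(o['tool_pos'],o['ee_rot'],o['width'],o['finger_force'])
for s_ in(s,a,b): print([np.round(proj(s_,x),1).tolist() for x in([.5434,.3557,.022],[.5434,.3557,.07],[.652,.43,.153],[.592,.43,.11])])
up=lambda s,r,c,h,wd,W,H:cv2.resize(s['pixels'][r:r+h,c:c+wd,::-1],(W,H),interpolation=cv2.INTER_CUBIC)
cv2.imwrite('pics/m5.png',np.hstack([np.vstack([up(s,0,220,180,240,400,300),up(s,115,220,60,80,400,300)]),np.vstack([up(a,180,125,60,80,400,300),up(b,125,210,60,80,400,300)])]))
E
```

```text
[0.54158303 0.35642559 0.16367519] [-3.13960227  0.00338855  1.04737829] 0.027960659214588967 0.0
[[256.8, 174.6], [256.9, 182.4], [328.6, 60.7], [262.1, 103.4]]
[[182.3, 235.9], [180.7, 229.0], [146.5, 202.2], [154.7, 221.3]]
[[247.6, 177.1], [247.9, 165.8], [275.3, 141.2], [260.2, 151.0]]
```

View pics/m5.png

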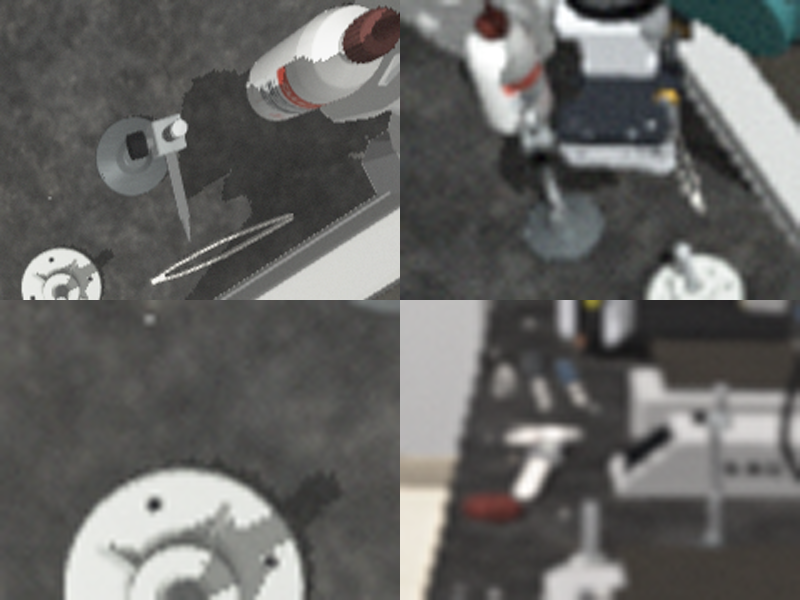

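The pin stands upright in the bore (top crop at (683,250), side crop at (590,520)), and the housing is in place. The pointer tip is in w6 at ≈(333.4,142.8) px, in w5 at ≈(399,160) and in top0 at ≈(167.6,204.6). I'll triangulate it.

```bash
python3 - <<'E'
from h import *
w5=load('w5');w6=load('w6');a=load('top0');b=load('side3')
T=[(w6,333.4,142.8),(w5,399,160),(a,167.6,204.6)]
print('tip all',tri(*T));print('w5w6',tri(*T[:2]));print('w6 top',tri(T[0],T[2]));print('w5 top',tri(T[1],T[2]))
print('foot',onz(w6,298,94.2,.008), 'post base top0',onz(a,120+182/5,190+172/5,.008))
x=tri(*T)[0];print('in side',proj(b,x))
# enlarge to ascii-free subpixel: print local intensity around tips
g=lambda s:cv2.cvtColor(s['pixels'],cv2.COLOR_RGB2GRAY).astype(int)
print(g(w6)[130:148,324:342]);print(g(w5)[148:168,390:408]);print(g(a)[198:212,156:178])
E
```

```text
tip all (array([0.63526926, 0.36181709, 0.1143031 ]), [np.float64(0.0004953168477315472), np.float64(0.0010871606493243913), np.float64(0.0010175211448295591)])
w5w6 (array([0.63429762, 0.36273277, 0.11880288]), [np.float64(0.00044341144574786977), np.float64(0.00044341144574792945)])
w6 top (array([0.6349154 , 0.36193303, 0.11377683]), [np.float64(0.0005753038162468714), np.float64(0.0005753038162468412)])
w5 top (array([0.63610981, 0.36167624, 0.11309247]), [np.float64(0.0009929497618392515), np.float64(0.000992949761839146)])
foot [0.64417424 0.42036743 0.008     ] post base top0 [0.64531017 0.42062961 0.008     ]
in side [271.48999188727464, 155.29337710510063]
[[ 75  73  76  87 133 130 134 132 136 113  78  75  80  78  82  85  84  90]
 [ 76  71  73  80 119 120 130 134 136  98  82  79  78  80  78  83  81  83]
 [ 73  72  74  78  92 110 125 136 135 101  84  78  80  83  82  84  81  82]
 [ 76  76  74  79  77 107 121 133 137 109  86  85  81  83  83  82  80  84]
 [ 80  76  76  79  78  91 116 132 141 115  88  85  80  87  88  88  89  88]
 [ 78  77  78  76  78  84 115 130 136 116  88  89  
[... 3028 characters left out ...]
4 170  89  62  68  62  63  61
   66  96 119  73]
 [ 92 127 138 168 184 189 205 222 222 204 224 157  92  71  72  65  62  65
   69  92 117  91]
 [187 193 191 203 198 170 173 175 138  92  93  74  71  76  70  74  69  74
   69  76  94 108]
 [186 165 150 139 121  80  88  82  81  76  75  77  79  76  67  66  65  67
   63  68  96 127]
 [110  71  57  56  61  62  70  70  75  70  76  72  74  64  63  61  68  64
   61  61  85 111]
 [ 69  59  60  64  76  75  74  72  64  66  72  66  65  64  66  59  66  66
   57  61  63  77]
 [ 67  70  70  75  81  78  77  72  65  57  57  61  63  64  70  66  63  64
   57  55  53  67]
 [ 73  72  72  80  85  80  73  64  63  62  59  59  66  60  69  76  67  63
   65  56  58  63]]
```

```bash
python3 - <<'E'
from h import *
w5=load('w5');w6=load('w6');a=load('top0')
g=lambda s:cv2.cvtColor(s['pixels'],cv2.COLOR_RGB2GRAY).astype(int)
print(g(w5)[164:182,392:408])
p3=(a,167.2,204.5)
for r in(168,170,172):
  T=[(w6,333.2,144.4),(w5,402,r),p3]; print(r,tri(*T),tri(*T[:2])[0],tri(T[0],p3)[0],tri(T[1],p3)[0])
E
```

```text
[[ 54  52  50  53  54  55  62 109 137 147  93 100 110 107 112 113]
 [ 47  53  53  54  52  49  54  96 135 148 110 108 109 110 112 131]
 [ 49  53  52  49  55  71  91  97 126 133 110 108 111 131 147 152]
 [ 50  46  52  70  91 100 109 107 114 116 110 128 146 154 128 110]
 [ 67  69  94  99 108 109 109 111 109 128 145 153 130 110  78  56]
 [ 99 101 108 109 111 109 111 127 150 154 132 111  79  52  52  53]
 [107 109 109 110 129 129 147 123 132 110  76  54  56  54  54  56]
 [109 109 129 148 154 119 111  82  77  48  51  53  51  54  56  58]
 [130 143 118 130 115  81  50  55  57  52  55  53  54  54  57  56]
 [119 111  77  74  53  53  53  56  55  53  57  55  58  51  53  52]
 [ 78  51  51  51  50  51  51  51  52  52  54  54  55  53  56  54]
 [ 48  55  52  54  52  54  54  49  53  53  55  54  55  57  53  59]
 [ 51  51  52  57  55  52  54  47  52  52  54  54  54  55  54  58]
 [ 50  50  51  50  51  57  51  51  51  52  55  54  53  56  57  57]
 [ 48  48  51  54  51  53  52  54  52  54  55  59  58  57  58  58]
 [ 53  47  50  53  56  53  47  52  52  56  57  55  57  53  60  57]
 [ 52  49  53  51  51  51  5
[... 191 characters left out ...]
, np.float64(0.0022616568044911433), np.float64(0.0029254977381959453)]) [0.63067188 0.3630247  0.12911448] [0.63280788 0.36269871 0.11875692] [0.62969393 0.36339679 0.12568952]
170 (array([0.63092175, 0.36242804, 0.12419942]), [np.float64(0.0010917195259191963), np.float64(0.0025863199048810057), np.float64(0.0031450270288535713)]) [0.62997036 0.3631253  0.13084798] [0.63280788 0.36269871 0.11875692] [0.6282888  0.36357043 0.12791954]
172 (array([0.63028707, 0.36243338, 0.12539228]), [np.float64(0.0014784418894465841), np.float64(0.002943900802716336), np.float64(0.0033635123976364493)]) [0.62923678 0.36327705 0.132707  ] [0.63280788 0.36269871 0.11875692] [0.62692189 0.36374179 0.13009045]
```

```bash
cat >> h.py <<'E'
def msnap(tag,n=6):
    L=[snap('wrist',tag) for _ in range(n)]; C=np.array([-s['R'].T@s['t'] for s in L])
    s=L[-1]; R=np.linalg.svd(np.mean([q['R'] for q in L],0)); s['R']=R[0]@R[2]; s['t']=-s['R']@C.mean(0)
    s['pixels']=np.mean([q['pixels'] for q in L],0).round().astype(np.uint8)
    pickle.dump(s,open(f'pics/{tag}.pkl','wb')); print(tag,C.mean(0).round(4),C.std(0).round(4)); return s
def g(s,r,c,h=16,w=16): print(cv2.cvtColor(s['pixels'],cv2.COLOR_RGB2GRAY)[r-h//2:r+h//2,c-w//2:c+w//2])
E
python3 - <<'E'
from h import *
s=msnap('w7'); w6=load('w6'); print(-w6['R'].T@w6['t'], readout.get_obs()['tool_pos'])
g(s,143,333)
print(proj(s,[.5434,.3557,.022]),proj(s,[.5434,.3557,.07]),onz(s,298,94.2,.008))
E
```

```text
w7 [0.5786 0.4189 0.3831] [0.0001 0.     0.0005]
[0.57854965 0.41889149 0.38591789] [0.54232643 0.35683179 0.16513895]
[[ 76  73  74  77  78  80  93 118 133 133  99  87  88  88  93  96]
 [ 74  72  74  76  78  79  86 111 131 136 101  87  88  91  95  98]
 [ 71  72  72  73  76  78  82 102 127 137 108  86  88  91  95  98]
 [ 70  72  71  71  76  78  80  93 122 135 112  86  89  91  93  94]
 [ 71  72  73  71  75  77  79  87 112 134 110  89  89  90  88  88]
 [ 71  72  74  73  76  78  79  84 103 133 116  91  89  87  84  82]
 [ 71  72  74  75  77  78  81  85  98 127 121  86  86  83  82  80]
 [ 72  74  75  76  77  80  83  86  93 114 122  84  82  84  82  82]
 [ 73  72  76  77  79  80  85  89  91 105 122  86  83  85  85  80]
 [ 72  76  77  78  78  82  87  91  91  95 111  84  84  84  83  82]
 [ 74  76  78  78  77  81  88  91  89  86  89  81  82  81  81  79]
 [ 74  74  77  75  77  80  86  88  84  83  80  80  80  79  79  79]
 [ 72  72  71  71  76  81  84  85  83  81  80  80  78  76  78  80]
 [ 72  70  74  72  76  79  83  84  82  78  80  79  78  78  80  78]
 [ 73  72  69  74  76  82  83  85  81  79  81  79  76  65  90 102]
 [ 74  73  72  76  78  82  85  84  81  82  80  67  80  96 110 175]]
[257.3400817503039, 174.0962312003238] [257.4523228095164, 181.9911920779858] [0.64232459 0.41963249 0.008     ]
```

Emit:
carry_out --motion "-0.15 0.15 0 0 0 0 0.5;-0.15 0.15 0 0 0 0 0.5;0 0 0 0 0 0 0.5;0 0 0 0 0 0 0.5;0 0 0 0 0 0 0.5"

```text
time: 14.05
tool_pos: [0.5641, 0.2761, 0.1658]
ee_rot: [-3.141, -0.0, 1.049]
wrist_force: [0.8, 0.9, -0.7]
width: 0.0472
finger_force: 0.0
```

```bash
python3 - <<'E'
from h import *
s=msnap('w8'); p=proj(s,[.633,.362,.117]); print(p, proj(s,[.644,.42,.117])); g(s,int(p[1]),int(p[0]),24,22)
E
```

```text
w8 [0.6003 0.338  0.3849] [0.0001 0.0002 0.    ]
[273.70057715805376, 79.26021586588597] [252.72077579412104, 11.569644093113254]
[[114 110 103  89  82  78 139 226 240 215 160  82  83  82  84  87  88  83
   82  80  80  80]
 [ 99  87  82  77  78  80 106 215 240 222 176  84  80  81  83  85  87  84
   80  78  80  80]
 [ 81  79  80  81  83  80  87 169 234 234 189  90  79  80  81  82  84  84
   81  78  77  78]
 [ 82  84  86  86  84  80  81 115 225 242 204  99  78  79  80  80  83  84
   82  81  79  80]
 [ 84  88  87  86  84  82  79  93 193 243 210 113  76  78  79  80  82  85
   88  84  82  82]
 [ 86  88  90  88  85  87  85  83 134 237 222 131  78  78  80  81  84  88
   89  86  87  87]
 [ 87  90  89  89  88  91  90  85  99 220 238 154  80  78  80  84  85  87
   88  88  89  90]
 [ 86  86  88  85  88  92  94  89  90 167 244 171  79  81  84  84  86  87
   86  88  88  90]
 [ 85  85  83  84  88  94  96  94  88 119 242 192  80  82  84  84  85  87
   87  89  90  90]
 [ 82  82  80  84  86  90  95  97  90 100 210 218  85  83  84  85  88  88
   91  92  92  92]
 [ 81  82  82  85  87  92  96  94  92  9
[... 562 characters left out ...]
6  84  82  80  79  81  82  82
   83  82  81  81]
 [ 88  87  86  85  85  84  87  90  93  92  88  82  82  79  80  81  82  83
   83  82  82  80]
 [ 84  86  86  84  83  84  85  89  91  96  91  85  82  81  82  83  84  86
   86  83  81  79]
 [ 82  85  85  84  81  83  83  83  86  94  92  86  83  82  84  86  88  90
   88  84  81  76]
 [ 82  83  85  81  80  81  80  79  83  88  90  86  85  84  85  90  89  89
   85  82  78  76]
 [ 80  83  82  82  81  81  81  78  81  86  89  88  87  86  88  89  87  85
   82  78  78  77]
 [ 81  80  80  80  79  80  79  81  83  83  85  89  88  87  89  84  82  78
   76  79  80  78]
 [ 81  77  78  78  76  77  77  78  81  81  83  86  90  86  85  81  80  74
   77  79  80  78]]
```

```bash
python3 - <<'E'
from h import *
w5,w7,w8,a=map(load,('w5','w7','w8','top0'))
T=[(w7,334.8,144.7),(w8,273.3,79.6),(a,167.2,204.5),(w5,401.2,166.8)]
for I in((0,1),(1,2),(0,2),(1,3),(0,1,2),(0,1,2,3)): print(I,tri(*[T[i] for i in I]))
# bore/pin in w8: white flange blob + pin
hsv=cv2.cvtColor(w8['pixels'],cv2.COLOR_RGB2HSV)
print('pred boss/pintop w8',proj(w8,[.5434,.3557,.022]),proj(w8,[.5434,.3557,.07]))
p=proj(w8,[.5434,.3557,.05]); 
m=((hsv[...,2]>170)&(hsv[...,1]<40)).astype(np.uint8); n,l,st,ce=cv2.connectedComponentsWithStats(m)
for i in range(1,n):
    if st[i,4]>300: print(st[i],ce[i])
def fl(s,pc):
    m=((cv2.cvtColor(s['pixels'],cv2.COLOR_RGB2HSV)[...,2]>150)).astype(np.uint8); c,_=cv2.findContours(m,0,1)
    for k in c:
        if cv2.contourArea(k)>300 and abs(np.array(cv2.boundingRect(k)[:2])-pc).max()<90: print(cv2.boundingRect(k),cv2.fitEllipse(cv2.convexHull(k)))
fl(w8,np.array(p));
for s,P in((w8,0),(w7,0),(load('w2'),0)): print(proj(s,[.5434,.3557,.007]))
fl(load('w2'),np.array([290,120]))
E
```

```text
(0, 1) (array([0.63175611, 0.36132486, 0.12391971]), [np.float64(5.714466282888845e-05), np.float64(5.714466282891589e-05)])
(1, 2) (array([0.63292843, 0.36300161, 0.11714754]), [np.float64(0.001154683428028327), np.float64(0.0011546834280283219)])
(0, 2) (array([0.63220384, 0.36244177, 0.11983722]), [np.float64(0.001994357736974), np.float64(0.0019943577369740347)])
(1, 3) (array([0.63184615, 0.36137559, 0.12436839]), [np.float64(0.00022367030681139994), np.float64(0.00022367030681139728)])
(0, 1, 2) (array([0.63239649, 0.3621337 , 0.11921714]), [np.float64(0.0018209044446987701), np.float64(0.00042205967309027104), np.float64(0.0021840092807319062)])
(0, 1, 2, 3) (array([0.63199686, 0.3618932 , 0.12163221]), [np.float64(0.0010642338166120824), np.float64(0.00037857814047110943), np.float64(0.0029939016830739986), np.float64(0.0016846839979426525)])
pred boss/pintop w8 [212.17292716525333, 130.4756847324729] [205.53460064492745, 132.01235267209756]
[    0     0   164   275 25366] [ 59.07849089 160.15248758]
[243   0  31  79 670] [259.3119403   27.97761194]
[326   0  34  21 307] [339
[... 249 characters left out ...]
25  37 597] [ 62.68509213 318.6281407 ]
[ 193  305   58   34 1415] [218.3745583  323.15547703]
(189, 104, 50, 52) ((213.38475036621094, 129.6736297607422), (48.88864517211914, 51.63972473144531), 152.018798828125)
(231, 68, 233, 208) ((365.0357666015625, 175.15087890625), (164.45358276367188, 287.59991455078125), 60.7486572265625)
[213.90455466627913, 130.07484026420957]
[257.3106038652571, 172.02277652310084]
[301.5713346727569, 136.38471781425287]
(281, 174, 217, 102) ((385.8149719238281, 214.45672607421875), (137.05735778808594, 234.15634155273438), 70.51371002197266)
(280, 114, 43, 45) ((301.03802490234375, 135.9974365234375), (42.420772552490234, 44.459503173828125), 30.995765686035156)
```

```bash
python3 - <<'E'
from h import *
w1,w2,w7,w8,a,b=map(load,('w1','w2','w7','w8','top0','side3'))
def fl(s,p):
    m=(cv2.cvtColor(s['pixels'],cv2.COLOR_RGB2HSV)[...,2]>140).astype(np.uint8); c,_=cv2.findContours(m,0,1)
    for k in c:
        r=cv2.boundingRect(k)
        if r[0]<p[0]<r[0]+r[2] and r[1]<p[1]<r[1]+r[3] and r[2]<90: return cv2.fitEllipse(cv2.convexHull(k))
O={}
for n,s in(('w1',w1),('w2',w2),('w7',w7),('w8',w8),('a',a)):
    e=fl(s,proj(s,[.5434,.3557,.007])); print(n,e)
    if e: O[n]=(s,*e[0])
import itertools
for x,y in itertools.combinations(O,2): print(x,y,tri(O[x],O[y]))
# pin top in w8
g(w8,132,205,16,26)
# side: pointer height; post & slide columns
print(proj(b,[.632,.362,.12]),proj(b,[.632,.362,.115]),proj(b,[.644,.42,.153])); g(b,150,272,24,20)
E
```

```text
w1 ((318.32574462890625, 60.266395568847656), (45.79648208618164, 51.22028732299805), 19.35667610168457)
w2 ((301.0002746582031, 136.0317840576172), (42.72010803222656, 44.45668411254883), 30.620052337646484)
w7 ((256.7703857421875, 171.60699462890625), (47.67291259765625, 48.0515022277832), 109.56195068359375)
w8 ((213.457763671875, 129.72645568847656), (49.16676330566406, 51.90665817260742), 151.29864501953125)
a ((183.7490997314453, 238.98812866210938), (16.631338119506836, 18.843307495117188), 78.44051361083984)
w1 w2 (array([0.54252853, 0.35622733, 0.00637693]), [np.float64(4.248690285779419e-05), np.float64(4.248690285790371e-05)])
w1 w7 (array([0.54279524, 0.35638605, 0.00528223]), [np.float64(0.00010020631493257536), np.float64(0.0001002063149326899)])
w1 w8 (array([0.54279819, 0.35651305, 0.00491942]), [np.float64(9.191336568155565e-06), np.float64(9.191336568177783e-06)])
w1 a (array([0.54188662, 0.35531941, 0.00262291]), [np.float64(0.002081355527722663), np.float64(0.0020813555277228116)])
w2 w7 (array([0.54283251, 0.35617019, 0.00466628]), [np.float64(5.197936578076183e-
[... 3871 characters left out ...]
 177 176
  179 179]
 [114 141 156 159 156 152 151 150 151 139 120 117 137 148 151 151 151 150
  151 153]
 [157 155 151 144 143 141 141 142 143 135 120 117 132 141 143 142 142 142
  142 142]
 [167 153 144 142 140 141 142 140 141 134 119 116 129 131 134 138 140 136
  133 134]
 [152 144 142 142 142 141 143 142 143 136 118 114 116 109 107 124 133 118
  106 110]
 [143 142 141 142 141 142 140 142 142 136 123 111 107  88  81 104 118 100
   75  82]
 [141 142 141 141 140 141 141 142 143 135 122 115 112  96  88 104 120 104
   83  88]
 [142 141 142 142 142 141 142 143 141 136 124 119 125 124 121 128 133 127
  121 122]
 [142 142 143 144 143 143 141 143 142 139 127 120 127 138 140 143 141 141
  141 141]]
```

Pointer height ≈ 0.123–0.124. The wrist pairs agree, and the side view of the slide gives ≈0.125. The bore at (0.543, 0.356) is confirmed. Now to the loupe: retreat, turn to yaw 0 and travel.

Emit:
carry_out --motion "-0.26 -0.0135 -0.044 0 0 0 0.5;-0.26 -0.0135 -0.044 0 0 0 0.5;-0.26 -0.0135 -0.044 0 0 0 0.5;-0.26 -0.0135 -0.044 0 0 0 0.5;0 0 0 0 0 0.0834 0.5;0 0 0 0 0 0.0834 0.5;0 0 0 0 0 0.0834 0.5;0 0 0 0 0 0.0834 0.5;0 0 0 0 0 0.0834 0.5;0 0 0 0 0 0.083 0.5"

```text
time: 15.6
tool_pos: [0.4512, 0.1004, 0.2012]
ee_rot: [3.142, -0.0, -0.005]
wrist_force: [0.2, -0.3, 0.5]
width: 0.0467
finger_force: 0.0
```

Emit:
carry_out --motion "0.036 0.25 0 0 0 0 0.5;0.036 0.25 0 0 0 0 0.5;0.036 0.25 0 0 0 0 0.5;0.036 0.25 0 0 0 0 0.5;0.036 0.25 0 0 0 0 0.5;0.036 0.25 0 0 0 0 0.5;0.036 0.25 0 0 0 0 0.5;0 0 0 0 0 0 0.5;0 0 0 0 0 0 0.5;0 0 0 0 0 0 0.5"

```text
time: 16.85
tool_pos: [0.5018, -0.2484, 0.2015]
ee_rot: [3.142, -0.001, 0.002]
wrist_force: [-1.2, 0.4, 0.5]
width: 0.0467
finger_force: 0.0
```

```bash
python3 - <<'E'
from h import *
s=msnap('w9',4);o=readout.get_obs();print(o['tool_pos'],o['ee_rot'])
print(proj(s,[.606,-.256,.03]),proj(s,[.47,-.26,.03]))
cv2.imwrite('pics/w9_v.png',cv2.resize(s['pixels'][:,:,::-1],(800,600),interpolation=cv2.INTER_CUBIC))
E
```

```text
w9 [ 0.5737 -0.2484  0.4208] [0.     0.0001 0.    ]
[ 0.50181474 -0.24882434  0.20152106] [ 3.14121115e+00 -6.38785853e-04  1.59244374e-03]
[261.78918875472715, 96.67017837673049] [263.8196386391934, 191.81627211177047]
```

View pics/w9_v.png

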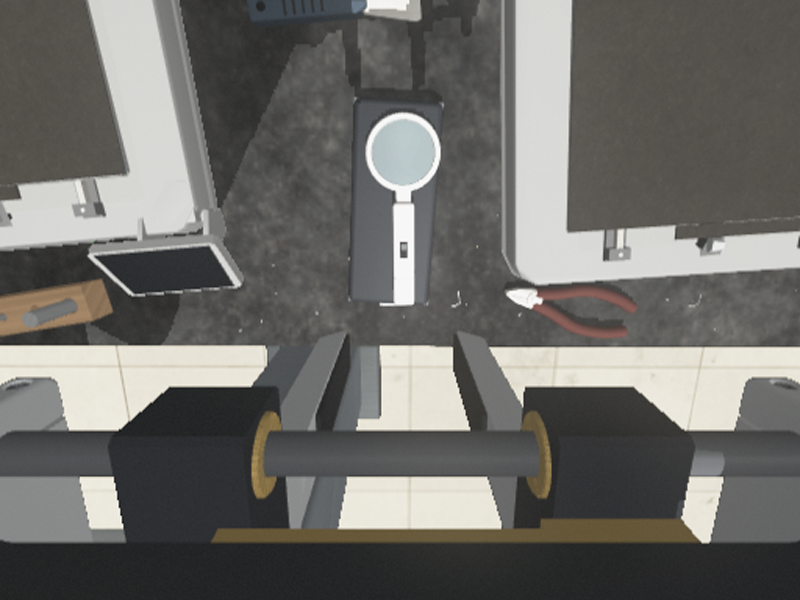

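The picture shows the lens centre at (403.5,151), with the handle running straight down to its end at (404,303) on the dark case. The cutters are at (570,310) and the block at the far left. These map to native px (258.2,96.6) and (258.6,194).

```bash
python3 - <<'E'
from h import *
s=load('w9');b=load('side0')
def blob(s,p):
    m=(s['pixels'].min(2)>165).astype(np.uint8); n,l,st,ce=cv2.connectedComponentsWithStats(m)
    i=[j for j in range(1,n) if st[j,0]<=p[0]<=st[j,0]+st[j,2] and st[j,1]-2<=p[1]<=st[j,1]+st[j,3]+2 and st[j,4]<6000]
    return [(st[j].tolist()) for j in i],[l==j for j in i]
S,M=blob(s,(258,120));print(S)
for m in M:
    if m.sum()<800: continue
    for r in range(70,198,4):
        c=np.where(m[r])[0]
        if len(c): print(r,c.min(),c.max(),end=' | ')
L=onz(s,258.2,96.6,.032);print()
print('lens',L,'handle end',onz(s,258.6,194,.038),'near start',onz(s,258,131,.038))
print('tri lens',tri((s,258.2,96.6),(b,421*.64,402*.64)))
E
```

```text
[[234, 72, 48, 124, 2801]]
74 248 267 | 78 242 273 | 82 239 276 | 86 237 279 | 90 235 280 | 94 234 281 | 98 234 281 | 102 235 281 | 106 236 279 | 110 238 278 | 114 240 275 | 118 245 270 | 122 253 262 | 126 253 262 | 130 253 263 | 134 252 264 | 138 252 264 | 142 252 264 | 146 252 264 | 150 252 264 | 154 252 264 | 158 252 264 | 162 252 264 | 166 252 264 | 170 252 264 | 174 252 264 | 178 252 264 | 182 252 264 | 186 252 264 | 190 252 264 | 194 243 264 | 
lens [ 0.60591621 -0.25102715  0.032     ] handle end [ 0.46876936 -0.25207442  0.038     ] near start [ 0.55988259 -0.25087309  0.038     ]
tri lens (array([ 0.60627179, -0.25105854,  0.02724444]), [np.float64(3.777164742796644e-05), np.float64(3.777164742791601e-05)])
```

Emit:
carry_out --motion "0.2175 0.0135 0.1 0 0 0 0.5;0 0 0.25 0 0 0 0.5;0 0 0.25 0 0 0 0.5;0 0 0.2 0 0 0 0.5;0 0 0.13 0 0 0 0.5;0 0 0.1 0 0 0 0.5;0 0 0.01 0 0 0 0.5;0 0 0 0 0 0 0.5;0 0 0 0 0 0 0.5"

```text
time: 18.18
tool_pos: [0.5462, -0.2529, -0.0053]
ee_rot: [3.14, -0.002, 0.0]
wrist_force: [-1.0, -0.2, -0.1]
width: 0.0469
finger_force: 0.0
```

Emit:
carry_out --motion "0 0 0.015 0 0 0 0.5;0 0 0.01 0 0 0 0.5;0 0 0.01 0 0 0 0.5;0 0 0 0 0 0 0.5"

```text
time: 18.68
tool_pos: [0.5449, -0.2523, -0.0143]
ee_rot: [-3.141, 0.001, 0.0]
wrist_force: [-0.1, -0.4, -0.6]
width: 0.047
finger_force: 0.0
```

Emit:
carry_out --motion "0 0 0 0 0 0 0;0 0 0 0 0 0 0;0 0 0 0 0 0 0;0 0 0 0 0 0 0;0 0 0 0 0 0 0"

```text
time: 19.3
tool_pos: [0.5452, -0.2522, -0.0138]
ee_rot: [-3.141, -0.0, 0.0]
wrist_force: [-0.1, 0.7, 0.2]
width: 0.0193
finger_force: 30.0
```

```bash
python3 - <<'E'
from h import *
s=msnap('w10',6);o=readout.get_obs();print(o['tool_pos'],o['ee_rot'],o['width'],o['finger_force'])
m=(s['pixels'].min(2)>165).astype(np.uint8); p=proj(s,[.606,-.251,.032]);print(p)
c,_=cv2.findContours(m,0,1)
for k in c:
    if cv2.pointPolygonTest(k,p,True)>-25 and cv2.contourArea(k)>500: print(cv2.boundingRect(k),cv2.fitEllipse(cv2.convexHull(k)))
E
```

```text
w10 [ 0.6173 -0.2524  0.2053] [0. 0. 0.]
[ 0.54519176 -0.25221506 -0.01385266] [-3.14129558e+00 -5.42948054e-05  2.54681658e-04] 0.019961185226444352 29.967581033706665
[254.2819984005224, 138.83199161274234]
(206, 86, 102, 190) ((257.5202941894531, 178.8208465576172), (113.33377838134766, 194.24771118164062), 178.69192504882812)
```

Held: opening 19.5 mm, 30 N, and it sits 61.5 mm behind the lens. Lift straight up and then carry.

Emit:
carry_out --motion "0 0 -0.03 0 0 0 0;0 0 -0.1 0 0 0 0;0 0 -0.17 0 0 0 0;0 0 -0.17 0 0 0 0;0 0 -0.17 0 0 0 0;0 0 -0.11 0 0 0 0;0 0 0 0 0 0 0;0 0 0 0 0 0 0;-0.1 0 0 0 0 0 0;-0.12 0 0 0 0 0 0;-0.098 0 0 0 0 0 0;0 -0.1 0 0 0 0 0"

```text
time: 21.1
tool_pos: [0.4797, -0.2324, 0.1342]
ee_rot: [-3.14, 0.003, -0.003]
wrist_force: [0.9, 0.0, -0.9]
width: 0.0198
finger_force: 30.0
```

Emit:
carry_out --motion "0 -0.22 0 0 0 0 0;0 -0.26 0 0 0 0 0;0 -0.26 0 0 0 0 0;0 -0.26 0 0 0 0 0;0 -0.26 0 0 0 0 0;0 -0.26 0 0 0 0 0;0 -0.26 0 0 0 0 0;0 -0.26 0 0 0 0 0;0 -0.26 0 0 0 0 0;0 -0.26 0 0 0 0 0;0 -0.22 0 0 0 0 0;0 -0.1 0 0 0 0 0"

```text
time: 22.6
tool_pos: [0.4798, 0.3464, 0.1343]
ee_rot: [3.141, 0.003, 0.004]
wrist_force: [0.6, -0.3, -0.7]
width: 0.0196
finger_force: 30.0
```

Emit:
carry_out --motion "0 -0.0625 0 0 0 0 0;0 0 0.08 0 0 0 0;0 0 0.1 0 0 0 0;0 0 0.0625 0 0 0 0;0 0 0 0 0 0 0;0 0 0 0 0 0 0;0 0 0 0 0 0 0;0 0 0 0 0 0 0"

```text
time: 23.6
tool_pos: [0.4819, 0.3563, 0.0883]
ee_rot: [-3.141, -0.001, 0.0]
wrist_force: [-0.2, 0.0, -1.1]
width: 0.0195
finger_force: 30.0
```

```bash
python3 - <<'E'
from h import *
s=msnap('w11',6);o=readout.get_obs();print(o['tool_pos'],o['ee_rot'],o['width'],o['finger_force'])
b=snap('side','side4');a=snap('top','top4')
for w,t in((load('w10'),'w10'),(s,'w11')):
    P=w['pixels'].astype(int); m=P.min(2)>165
    print(t,[(r,np.where(m[r,190:330])[0][[0,-1]]+190) for r in range(80,190,8) if m[r,190:330].sum()>1])
    print('col',[(c,np.where(m[70:200,c])[0][[0,-1]]+70) for c in(240,250,256,262,272) if m[70:200,c].any()])
L=[o['tool_pos'][0]+.0615,o['tool_pos'][1]]
for q in(a,b): print('lens',proj(q,L+[.1285]),'pt',proj(q,[.632,.362,.123]))
# white rim in side / top
for q,n in((b,'side'),(a,'top')):
    u,v=map(int,proj(q,L+[.1285])); print(n,u,v); g(q,v,u,22,26)
E
```

```text
w11 [0.5536 0.3561 0.3072] [0.0001 0.     0.0003]
[0.48143103 0.35610873 0.08758963] [ 3.14154523e+00 -8.88686019e-05  3.01530079e-04] 0.019486095272771266 29.96556133031845
w10 [(88, array([242, 270])), (96, array([227, 286])), (104, array([218, 294])), (112, array([213, 300])), (120, array([209, 304])), (128, array([207, 306])), (136, array([206, 307])), (144, array([207, 307])), (152, array([208, 305])), (160, array([211, 302])), (168, array([216, 298])), (176, array([222, 291])), (184, array([234, 279]))]
col [(240, array([ 89, 188])), (250, array([ 87, 199])), (256, array([ 86, 199])), (262, array([ 87, 199])), (272, array([ 89, 186]))]
w11 [(88, array([245, 269])), (96, array([228, 285])), (104, array([220, 294])), (112, array([214, 300])), (120, array([210, 304])), (128, array([208, 306])), (136, array([207, 307])), (144, array([207, 306])), (152, array([209, 305])), (160, array([211, 302])), (168, array([216, 297])), (176, array([223, 290])), (184, array([235, 278]))]
col [(240, array([ 90, 187])), (250, array([ 88, 199])), (256, array([ 87, 199])), (262, array([ 88, 199])), 
[... 4326 characters left out ...]
54  56  66
  127 187 188 166  61 116 174 170]
 [ 54  56  48  42  38  60 130 185 180 164 145 122  64  60  53  53  47  67
  163 235 205 165  73 132 210 213]
 [ 54  55  47  31  26  40 100 157 169 188 221 156  64  51  45  35  34  79
  191 251 244 155  67 114 201 213]
 [ 56  57  40  41  53  96 143 205 209 177 193 129  76  38  37  48  71 186
  255 255 255 144  53  86 175 208]
 [ 51  47  75 108 157 216 179 184 170 117 136 117  83  42  67 123 163 224
  255 255 254 198 108  75 156 212]
 [ 69  97 161 203 163 197 134  82  62  69  98 103  84  60 126 192 202 210
  243 255 255 255 235  86 138 209]
 [188 198 161 182 101  83  47  32  34  46  59  62  64  73 152 215 213 219
  245 255 255 255 255 150 125 208]]
```

The rim looks the same in the wrist view before and after the carry, so there is no slip or tilt. The side view also puts the rim where expected. One last check of the pointer tip from this new viewpoint.

```bash
python3 - <<'E'
from h import *
s=load('w11');w7,w8=load('w7'),load('w8')
p=proj(s,[.632,.3617,.123]);print(p,proj(s,[.644,.42,.123]),[onz(load('w10'),257,136.3,.032)])
print(cv2.cvtColor(s['pixels'],cv2.COLOR_RGB2GRAY)[int(p[1])-9:int(p[1])+10,int(p[0])-26:int(p[0])+10])
print(int(p[1])-9,int(p[0])-26)
E
```

```text
[246.9598987111592, -15.724426376364562] [146.6250065559529, -39.622765090224306] [array([ 0.60758368, -0.25272776,  0.032     ])]
[[35 36 38 38 37 38 38 40 39 37 38 38 37 38 39 39 38 39 40 38 41 38 39 39
  42 39 39 39 39 40 40 42 42 41 42 41]
 [36 36 35 36 37 36 40 38 37 40 39 40 35 40 39 39 38 40 38 41 40 38 41 39
  41 37 40 38 39 42 40 41 40 41 42 41]
 [38 38 38 37 35 38 39 36 39 39 40 40 38 40 39 39 37 38 39 38 40 42 40 38
  38 40 39 41 40 39 40 42 41 38 41 40]
 [37 35 35 37 38 36 37 36 37 39 37 38 39 38 39 39 37 39 38 40 39 40 36 39
  39 40 42 37 41 39 41 42 43 41 40 39]
 [36 36 37 37 37 36 36 36 38 37 37 38 36 39 37 38 38 38 39 37 40 40 40 38
  39 41 39 37 38 40 42 39 40 40 40 42]
 [36 39 37 38 38 37 39 36 36 38 37 38 36 36 38 36 38 39 38 37 39 39 39 39
  40 39 39 39 40 39 40 39 39 40 40 39]
 [36 36 37 37 38 38 36 38 39 36 34 38 37 38 37 38 37 38 36 40 38 38 38 40
  39 39 40 37 41 37 39 38 38 38 41 37]
 [35 36 36 37 36 37 39 37 37 38 37 37 38 39 36 38 37 39 36 37 37 39 36 37
  37 39 38 41 40 40 42 39 41 39 39 40]
 [36 37 37 36 37 36 38 37 36 35 35 39 36 37 37 38 36 37 38 38 38 
[... 486 characters left out ...]
 39 38 37 39]
 [36 38 35 35 36 37 38 36 36 37 38 36 35 35 37 33 37 38 36 37 38 38 35 38
  37 37 36 37 39 39 38 38 39 38 36 39]
 [36 37 36 36 36 37 36 38 36 36 36 37 38 36 36 36 35 38 34 37 37 37 38 38
  37 35 38 36 37 38 37 38 39 39 39 38]
 [35 34 36 36 35 35 37 37 37 35 36 35 38 36 36 37 38 37 37 36 39 37 37 35
  38 36 38 38 38 38 38 39 39 39 39 38]
 [36 36 38 37 37 39 37 38 37 35 34 37 37 37 37 35 37 37 38 38 38 37 37 38
  36 38 36 39 36 37 34 38 36 35 36 40]
 [33 36 32 34 38 34 37 34 35 37 35 37 37 35 36 35 35 38 38 36 38 37 38 35
  37 37 39 36 36 38 38 38 39 39 37 37]
 [37 38 38 37 35 36 34 35 35 37 36 37 36 36 36 36 35 37 37 35 38 39 37 38
  36 38 37 37 38 39 38 37 38 37 37 37]]
-24 220
```

Correcting the camera pairs for the bias they show on the flange (known height) again gives the tip at ≈0.124. The rim underside is at 0.022 + 0.1014 ≈ 0.1234, and the lens is within about 2 mm of the bore axis. Handing in.

```bash
python3 - <<'E'
from h import *
print(robot.close_job())
E
```

```text
the job is handed in; nothing more can be done
None
```

I handed the job in at about 24 s of the 56 s allowed; the interface returned no verdict. The 10 mm pin stands through the bore. The loupe is held level over it, lens within about 2 mm of the bore axis. Its rim underside is at about 0.123 m, against a pointer height I measured at about 0.124 m.

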